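Set out the bench for a blood-group plate test

TASK

Set out the bench for a blood-group plate test, working from the reaction plate and seeing it with its yellow heading strip at the far side. Stand the three reagent bottles upright on the bench in a row close behind the heading strip: the tall bottle with the rubber bulb behind the left-most column, the broad white bottle behind the right-most column and the small bottle with the pointed cap midway between them; stand the round metal tube stand on the bench to the right of the plate, level with its middle. Only when all four stand ready, bring the uncapped sample tube from the rack, keeping it upright, and seat it fully down in the stand; leave the two capped tubes and the timer alone.

Things in the scene. Friction and masses are not known exactly. Their poses are not given: they have to be found in the camera images.
- glass_plate: Reaction plate, black-barred glass, 172 mm (its x) by 136 mm (its y), 10 mm high, fixed; origin at the centre of its underside. Seven columns of pale squares, 24.5 mm apart along x (left-most at x = -73.5, middle 0, right-most +73.5 mm). The yellow heading strip lies along the +y edge (y = +68 mm): behind means +y, left -x, right +x.
- bottle_tall_c (a point): Tall slim dropper bottle, long black rubber bulb on top, 77 mm high; round body 21 mm wide up to 40 mm above its foot. Loose, 22 g, upright. The point is its centre, 38.5 mm above its foot; z up. Its place, in the plate's frame: x = -73.5 mm, y = +108 mm (40 mm beyond the strip's edge).
- bottle_small_c (a point): Small narrow dropper bottle, pointed red cap, 56 mm high; round body 23 mm wide up to 38 mm above its foot. Loose, 22 g, upright. The point is its centre, 28 mm above its foot; z up. Its place, in the plate's frame: x = 0, y = +108 mm (40 mm beyond the strip's edge).
- bottle_broad_c (a point): Broad all-white dropper bottle, sloping shoulders, white nozzle cap, 60 mm high; round body 28 mm wide up to 36 mm above its foot. Loose, 22 g, upright. The point is its centre, 30 mm above its foot; z up. Its place, in the plate's frame: x = +73.5 mm, y = +108 mm (40 mm beyond the strip's edge).
- tube_stand_c (a point): Turned aluminium tube stand, 36 mm high, loose, 120 g: foot 50 mm wide, 6 mm thick; round body 34 mm wide (grip this). Conical mouth in its top, 27 mm wide at the rim, narrows to a 14.4 mm bore 20 mm above the bench; bore floor 6 mm above the bench. The point is on its axis, half-way up (18 mm); z up. Its place, in the plate's frame: x = +136 mm, y = 0 (50 mm beyond the right edge).
- tube_open_c (a point): The sample tube, the only one with no cap: clear, round-bottomed, 13 mm wide, 75 mm long, loose, 16 g, upright in a rack well, foot 4 mm above the bench, 25 mm of it above the rack's grid. The point is its centre, 37.5 mm above its foot; z up towards the open end. Seated in the stand, its foot rests on the bore floor, the point then 43.5 mm above the bench.
- tube_rack: Moulded tube rack, 53 mm (its x) by 123 mm (its y), fixed; origin at the centre of its underside. Square 16 mm wells at x = -10 and +10 mm, y = -41, -20.5, 0, 20.5, 41 mm. Top grid 54 mm above the bench; end walls (y = -59, +59 mm) 58 mm. The three tubes stand in the wells at x = -10 mm, y = -41, 0, +41 mm, in any order; the others are empty.
- tube_capped_1_c (a point): Capped tube in the rack, to be left alone: 88 mm long, 13 mm body, 17 mm cap, top 92 mm above the bench. The point is its centre, 44 mm above its foot; z up.
- tube_capped_2_c (a point): The other capped tube in the rack, to be left alone: 88 mm long, 13 mm body, 17 mm cap, top 92 mm above the bench. The point is its centre, 44 mm above its foot; z up.
- timer: Small white bench timer, 68 x 64 mm, 20 mm high, lying loose on the bench beyond the work, to be left alone. Origin at the centre of its underside.

How it is judged:
By the outcome, as a careful person would: the job done as asked, in the order asked, and still so for the second after the job is handed in, with the robot touching nothing.
It also fails if it takes over 128 s, if anything falls off the work surface, if the arm or the gripper's body presses on something with over 40 N, if the wrist force passes 120 N, or if a joint passes its speed limit or range.

ROBOT

A 6-joint arm with a two-finger parallel gripper is mounted at the origin on a cart in front of the work surface, level with it; the furniture and walls round the work are solid. World frame = base frame: x ahead of the robot, y to its left, z up, the work surface at z = 0. Lengths are in mm, angles in rad, forces in N, time in s.
With the tool pointing down it reaches from about 400 to 925 mm from the base axis. Payload 12.5 kg.
Tool frame: the origin (TCP) lies midway between the tips of the shut fingers; the grasp point (between the pads) lies 19 mm behind it; z points along the fingers, y is the line along which they close (so a half turn about z gives the same grasp; the last joint's range is limited). The gripper opens to 95 mm and grips with 3 to 60 N. Pads are 20 mm wide; open, the fingers measure 119 mm over their backs; the gripper's body (75 mm by 180 mm) begins 59 mm behind the grasp point.
Start: joints at [-1.362, 0.491, 1.559, -0, 1.092, -0.106], TCP at [193.54, -594.297, 214.661] pointing down, gripper open.
Joint ranges: [-3.1, 3.1], [-0.84, 2.19], [0.05, 2.79], [-1.13, 4.28], [0.06, 2.93], [-2.69, 2.69]. Speed limits (rad/s): [2.22, 2.22, 2.79, 3.14, 3.14, 3.14].

INTERFACE

Orientations are given as [roll, pitch, yaw] about the fixed x, y, z axes, in that order (R = Rz(yaw) Ry(pitch) Rx(roll)).
In Python, from cell import state, read_camera, camera_info, env gives the robot as it stands.
- The arm moves only by the tool move_arm, never from a script. Its argument "commands" is a list of rows, each a list of 3 entries, a list of its own where there are three numbers: the shift along the world's x, y, z in cm, then the turn, a rotation vector about the world's x, y, z in degrees, then the opening, from 0 (shut) to 1 (fully open). A call has 1 to 10 rows; each row shifts and turns the commanded pose from where the row before left it; what a row does not reach is not made up. A row lasts 1/10 s, in which the tool goes at most 50 mm and 8.59 degrees, less where a joint would pass 70% of its speed; a pose out of reach is approached as far as the arm can. A call with a gripper value outside its range is refused whole. The fingers move at their own pace and stop on an object; the grip force is fixed at half the most. Time passes only in rows, so rows that do not move let the fingers close. It gives the time, the measured TCP pose, the force, the opening and the grip force at its end, in the units of the state.
- state(): the state, without advancing time (a new reading comes with each control period).
- read_camera(name): name is "scene" or "top" or "wrist"; returns the picture (400x640x3 uint8, blue, green, red); there is no depth.
- camera_info(name): a dict with "K" (3x3 intrinsics, pixels), "k1" (the pictures are not rectified: a ray, as slopes to the right and down, at radius r is drawn at 1 + k1 r^2 times it, then the intrinsics apply), "cam_to_world" (4x4, takes a point from camera to world coordinates). Camera axes: x right, y down, z forward; pixel columns grow to the right and rows downward; lengths in mm; the calibration is good to about 2 mm. A picture is of the moment at which its call begins: read the wrist's pose just before it. camera_info takes no time and is no camera call; for the wrist camera it gives the pose at the moment of the call.
- env.job_done(): hands the job in; it is judged then, once.
The state is a dict: "t": time; "joints": joint angles; "qvel": joint speeds; "tau": joint torques, N m; "eef_pos": TCP position; "tcp_rot": TCP orientation; "ft_force": force on the tool from outside, world axes, zero at the start; "moment": the same for the moment, N m; "opening": opening from 0.0 (shut) to 1.0 (fully open); "grip_force": force on a finger pad.
Only numpy, scipy, OpenCV 4.12 (cv2) and the standard library are available. Lean on these libraries where they do the work, as an engineer would, in place of code of your own. Each camera call takes 0.05 s, during which the arm holds its last target. There are 200 camera calls.

## Working session

There is one attempt and no reset: what is moved stays moved. The work goes in short steps, Python scripts to look and compute and a tool call to move; the robot and the scene stay as the last step left them, time stands still between calls to the robot, and variables do not carry over. Pictures are saved under pics/ and viewed, at most 14 in all, crops included, and the job is handed in when it is done.

Besides the shell and the picture viewer there is one more tool, called by a JSON object that holds its "fn" and its "kwargs", one argument or row to a line. move_arm: Moves the arm, as the interface text tells. Its arguments: {"type":"object","properties":{"commands":{"type":"array"}},"required":["commands"]}

```bash
ls; mkdir -p pics; python3 - <<'E'
from cell import state, read_camera, camera_info, env
import cv2, numpy as np
np.set_printoptions(precision=4,suppress=True)
for n in ["scene","top"]:
    im=read_camera(n); cv2.imwrite(f"pics/{n}0.png",im)
    print(n,camera_info(n))
print(camera_info("wrist")); print(state())
E
```

```text
pics
scene {'K': array([[435.4463,   0.    , 322.3569],
       [  0.    , 435.4463, 196.2267],
       [  0.    ,   0.    ,   1.    ]]), 'k1': 0.0034573753615997583, 'cam_to_world': array([[   0.4628,   -0.4463,    0.7659, -215.283 ],
       [  -0.8862,   -0.2125,    0.4117, -533.1075],
       [  -0.021 ,   -0.8693,   -0.4938,  597.574 ],
       [   0.    ,    0.    ,    0.    ,    1.    ]])}
top {'K': array([[449.9201,   0.    , 319.8931],
       [  0.    , 449.9201, 201.4041],
       [  0.    ,   0.    ,   1.    ]]), 'k1': -0.11127085717885649, 'cam_to_world': array([[   0.0186,   -0.9922,    0.1229,  418.1125],
       [  -0.9998,   -0.0188,   -0.0002,  -87.2781],
       [   0.0025,   -0.1229,   -0.9924, 1413.5379],
       [   0.    ,    0.    ,    0.    ,    1.    ]])}
{'K': array([[281.5707,   0.    , 318.1047],
       [  0.    , 281.5707, 196.7798],
       [  0.    ,   0.    ,   1.    ]]), 'k1': -0.004037497260835846, 'cam_to_world': array([[   0.3092,   -0.9094,   -0.278 ,  273.2082],
       [  -0.951 ,   -0.2958,   -0.0901, -568.9864],
       [  -0.0003,    0.2923,   -0.9563,  384.5473],
       [   0.    ,    0.    ,    0.    ,    1.    ]])}
{'t': 0.1, 'joints': array([-1.3616,  0.4914,  1.5594, -0.    ,  1.0917, -0.1056]), 'qvel': array([ 0.0021, -0.0027, -0.0005,  0.0012, -0.0009,  0.0003]), 'tau': array([  0.0022, -61.3623, -25.8604,   0.0694,   0.047 ,  -0.0001]), 'eef_pos': array([ 193.4892, -594.0748,  214.1561]), 'tcp_rot': array([-3.1407, -0.0001,  0.3148]), 'ft_force': array([ 0.1344, -0.3608,  0.2136]), 'moment': array([-0.0394, -0.0223, -0.0205]), 'grip_force': 0.0, 'opening': 0.9982352648821591}
```

View pics/scene0.png

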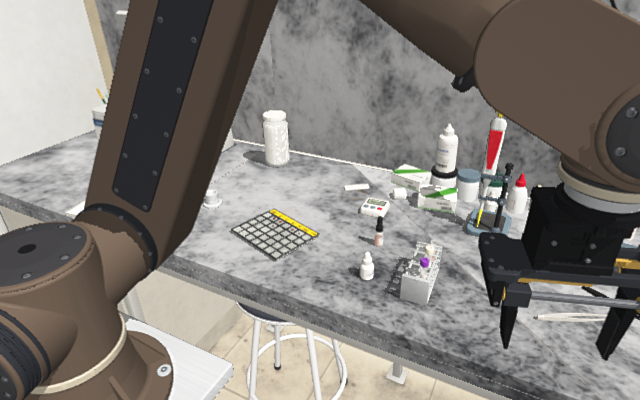

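View pics/top0.png

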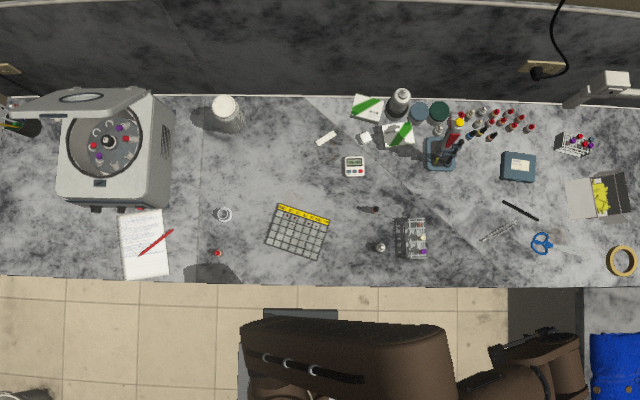

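The top view shows the plate at (298,232) with its strip on the far side. The stand is at (224,214), the red-capped bottle at (217,252), the tall one at (369,209), the broad one at (381,247), the rack at (410,238) and the timer at (355,166). I'll enlarge it.

```bash
python3 - <<'E'
import cv2
im=cv2.imread("pics/top0.png")
cv2.imwrite("pics/topc.png",cv2.resize(im[195:275,200:330],None,fx=6,fy=6,interpolation=cv2.INTER_CUBIC))
cv2.imwrite("pics/topd.png",cv2.resize(im[195:275,345:445],None,fx=7,fy=7,interpolation=cv2.INTER_CUBIC))
E
```

```text
(no output)
```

View pics/topc.png

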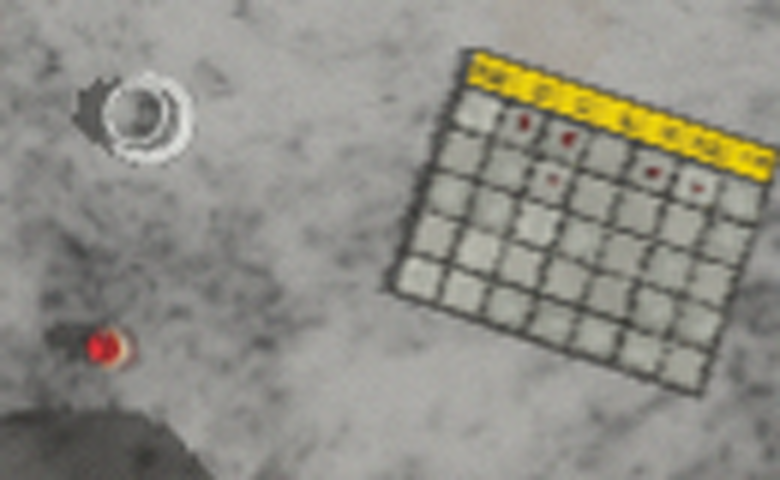

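View pics/topd.png

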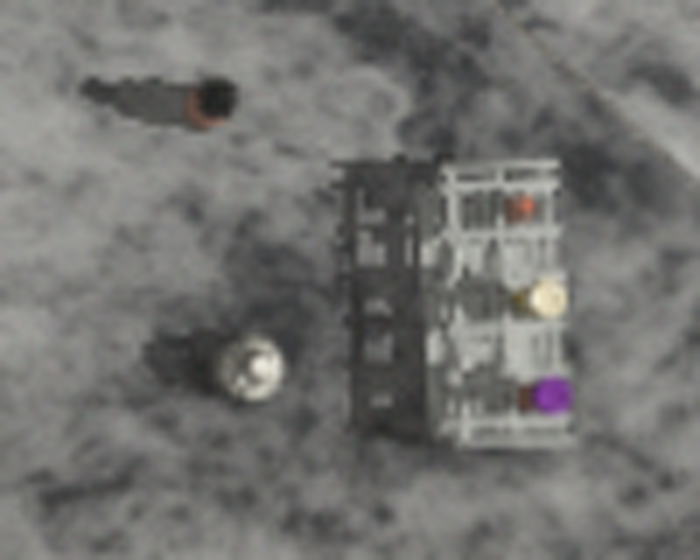

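The crops show the plate corners at (470,48), (778,152), (700,396) and (390,290) in the 6x crop. The stand mouth is at (138,112) and the red cap at (103,348). In the 7x crop the bulb top is at (218,97), the white nozzle at (263,365) and the rack's top corners near (560,160) and (577,447). The uncapped tube, with its reddish content, is the far one at about (525,205).

```bash
cat > h.py <<'E'
from cell import state, read_camera, camera_info, env
import cv2, numpy as np
np.set_printoptions(precision=1,suppress=True)
def ray(uv,ci):
    K=ci["K"]; p=(np.array(uv,float)-K[:2,2])/K[0,0]
    q=cv2.undistortPoints(np.array([[uv]],float),K,np.array([ci["k1"],0,0,0.]))[0,0]
    T=ci["cam_to_world"]; return T[:3,3],T[:3,:3]@np.array([q[0],q[1],1])
def at(uv,z,ci):
    o,d=ray(uv,ci); return (o+d*(z-o[2])/d[2])[:2]
def proj(P,ci):
    T=ci["cam_to_world"]; c=T[:3,:3].T@(np.array(P,float)-T[:3,3])
    return cv2.projectPoints(c[None],np.zeros(3),np.zeros(3),ci["K"],np.array([ci["k1"],0,0,0.]))[0][0,0]
def crop(uv,s,off): return (np.array(uv)+.5)/s-.5+np.array(off)
E
python3 - <<'E'
from h import *
ci=camera_info("top")
A=lambda uv:crop(uv,6,(200,195)); B=lambda uv:crop(uv,7,(345,195))
c=np.array([at(A(p),10,ci) for p in [(470,48),(778,152),(700,396),(390,290)]])
print("plate",c,c.mean(0)); e=np.diff(np.vstack([c,c[:1]]),axis=0); print(np.linalg.norm(e,axis=1))
xd=(c[1]-c[0]+c[2]-c[3]); print("xaxis deg",np.degrees(np.arctan2(xd[1],xd[0])), "ydir",np.degrees(np.arctan2(*((c[0]-c[3]+c[1]-c[2])[::-1]))))
for n,p,z in [("stand rim",A((138,112)),36),("foot",A((148,117)),6),("small",A((103,348)),56),("tall",B((218,97)),77),("broad",B((263,365)),60),("broadbody",B((250,370)),30),("open",B((525,205)),79),("cap y",B((548,299)),92),("cap p",B((552,396)),92)]: print(n,at(p,z,ci))
r=np.array([at(B(p),56,ci) for p in [(445,163),(560,160),(577,447),(437,447)]]);print("rack",r)
E
```

```text
plate [[ 585.7   44.4]
 [ 534.1 -117.9]
 [ 406.9  -79.7]
 [ 458.4   82.3]] [496.3 -17.7]
[170.3 132.8 170.  132.8]
xaxis deg -107.61971705827662 ydir -16.653446539512856
stand rim [546.1 212.4]
foot [546.4 213.5]
small [424.7 220.9]
tall [ 565.6 -255. ]
broad [ 452.1 -277.1]
broadbody [ 450.6 -275.6]
open [ 521.4 -386.7]
cap y [ 480.8 -393.4]
cap p [ 440.  -394.9]
rack [[ 540.9 -356.8]
 [ 543.  -407.4]
 [ 418.8 -414.1]
 [ 418.1 -353.1]]
```

Everything checks out: plate sides about 170 x 133, rack about 123 long, small offsets between heights. Plate frame: centre (496,-18), y axis at -17.1°. I'm moving to hover over the tall bottle at (566,-255), with the closing line along the plate's x.

{"fn": "move_arm", "kwargs": {
  "commands": [
    [[3.7,3.3,0],[0,0,-3.5],0.6],
    [[3.7,3.3,0],[0,0,-3.5],0.6],
    [[3.7,3.3,0],[0,0,-3.5],0.6],
    [[3.7,3.3,0],[0,0,-3.5],0.6],
    [[3.7,3.3,0],[0,0,-3.5],0.6],
    [[3.7,3.3,0],[0,0,-3.5],0.6],
    [[3.7,3.3,0],[0,0,-3.5],0.6],
    [[3.7,3.3,0],[0,0,-3.5],0.6],
    [[3.7,3.3,0],[0,0,-3.5],0.6],
    [[3.7,3.3,0],[0,0,-3.5],0.6]
  ]
}}

```text
t: 1.1
eef_pos: [564.8, -262.6, 214.5]
tcp_rot: [3.142, 0.0, -0.299]
ft_force: [1.7, -0.4, 0.7]
opening: 0.599
grip_force: 0.0
```

{"fn": "move_arm", "kwargs": {
  "commands": [
    [[0,0.5,-2],[0,0,0],0.6],
    [[0,0,-2],[0,0,0],0.6],
    [[0,0,-2],[0,0,0],0.6],
    [[0,0,0],[0,0,0],0.6],
    [[0,0,0],[0,0,0],0.6]
  ]
}}

```text
t: 1.6
eef_pos: [563.6, -259.4, 154.8]
tcp_rot: [-3.142, 0.001, -0.296]
ft_force: [0.4, 0.4, 0.3]
opening: 0.599
grip_force: 0.0
```

```bash
python3 - <<'E'
from h import *
s=state(); ci=camera_info("wrist"); im=read_camera("wrist"); cv2.imwrite("pics/w1.png",im)
print(s["eef_pos"],s["tcp_rot"],s["opening"],s["t"],s["joints"])
import pickle; pickle.dump(ci,open("pics/w1.pkl","wb"))
for P in [(566,-255,77),(566,-255,0),(452,-276,60),(496,-18,10)]: print(P,proj(P,ci))
E
```

```text
[ 563.6 -259.4  154.8] [-3.1  0.  -0.3] 0.5992455737570754 1.6 [-0.5  0.5  1.6 -0.   1.   1.3]
(566, -255, 77) [312.5 204. ]
(566, -255, 0) [313.8 183.5]
(452, -276, 60) [362.2 288.2]
(496, -18, 10) [155.6 287. ]
```

View pics/w1.png

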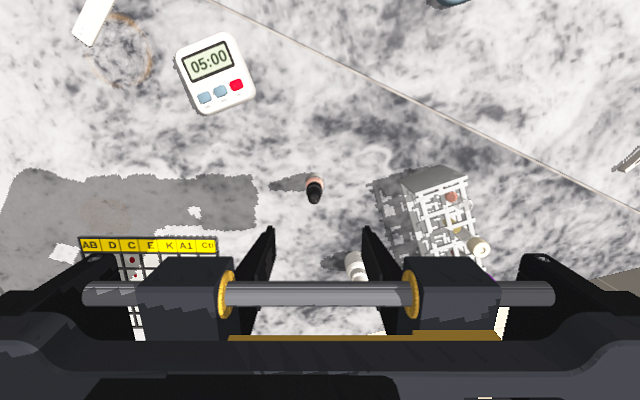

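The wrist view shows the bulb top at about (314,200), predicted (312.5,204). The strip's far corners are at (78,238) and (217,239), and the reddish open tube is at about (452,196) in the far well of the rack.

```bash
python3 - <<'E'
from h import *
import pickle; ci=pickle.load(open("pics/w1.pkl","rb"))
for n,p,z in [("top",(314,199),77),("body",(316,182),38),("L",(78,238),10),("R",(217,239),10),("open",(452,196),79)]: print(n,at(p,z,ci))
u=np.array([np.cos(np.radians(-17.1)),np.sin(np.radians(-17.1))]); 
print("pred L",np.array([496,-18])+68*u-86*np.array([-.294,-.956]),"R",np.array([496,-18])+68*u+86*np.array([-.294,-.956]))
E
```

```text
top [ 570.2 -257.8]
body [ 575.9 -261.1]
L [587.1  41.8]
R [ 536.  -121.4]
open [ 536.7 -379.5]
pred L [586.3  44.2] R [ 535.7 -120.2]
```

{"fn": "move_arm", "kwargs": {
  "commands": [
    [[0.6,0.2,-2.8],[0,0,0],0.6],
    [[0,0,-2.9],[0,0,0],0.6],
    [[0,0,-2.9],[0,0,0],0.6],
    [[0,0,-2.9],[0,0,0],0.6],
    [[0,0,-2.8],[0,0,0],0.6],
    [[0,0,0],[0,0,0],0.6],
    [[0,0,0],[0,0,0],0.1],
    [[0,0,0],[0,0,0],0.1],
    [[0,0,0],[0,0,0],0.1],
    [[0,0,0],[0,0,0],0.1]
  ]
}}

```text
t: 2.65
eef_pos: [570.0, -257.6, 12.9]
tcp_rot: [3.141, -0.002, -0.296]
ft_force: [0.2, -0.4, -0.1]
opening: 0.318
grip_force: 0.0
```

{"fn": "move_arm", "kwargs": {
  "commands": [
    [[0,0,0],[0,0,0],0.1],
    [[0,0,0],[0,0,0],0.1],
    [[0,0,0.5],[0,0,0],0.1],
    [[0,0,2],[0,0,0],0.1],
    [[0,0,2.5],[0,0,0],0.1],
    [[0,0,2.5],[0,0,0],0.1],
    [[0,0,0],[0,0,0],0.1]
  ]
}}

```text
t: 3.35
eef_pos: [570.8, -257.9, 90.0]
tcp_rot: [3.14, -0.005, -0.296]
ft_force: [-0.2, 0.4, -0.0]
opening: 0.212
grip_force: 30.0
```

```bash
python3 - <<'E'
from h import *
s=state(); ci=camera_info("wrist"); im=read_camera("wrist"); cv2.imwrite("pics/w2.png",im)
print(s["eef_pos"],s["tcp_rot"],s["opening"],s["t"],s["grip_force"],s["joints"])
print(proj(s["eef_pos"]+[0,0,65],ci))
E
```

```text
[ 570.8 -257.9   90. ] [ 3.1 -0.  -0.3] 0.21229820570767347 3.35 29.99485407199245 [-0.5  0.6  1.7 -0.   0.8  1.3]
[317.5 307.2]
```

View pics/w2.png

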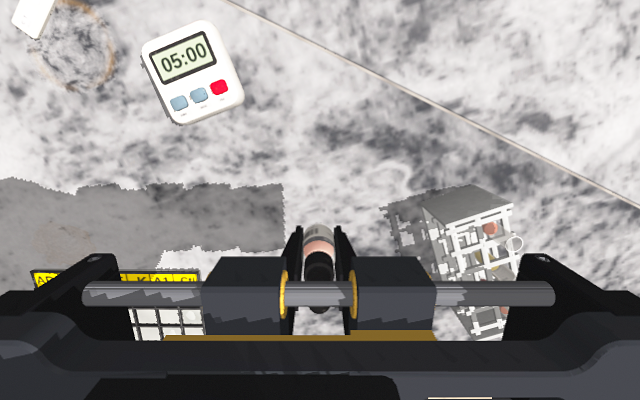

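The tall bottle is held upright (opening 20 mm, force 30 N). The open tube's rim is at (515,243). I'm carrying the bottle to (621,21).

{"fn": "move_arm", "kwargs": {
  "commands": [
    [[0.5,3.0,0],[0,0,0],0.1],
    [[0.7,4,0],[0,0,0],0.1],
    [[0.7,4,0],[0,0,0],0.1],
    [[0.7,4,0],[0,0,0],0.1],
    [[0.7,4,0],[0,0,0],0.1],
    [[0.7,4,0],[0,0,0],0.1],
    [[0.7,3.4,0],[0,0,0],0.1],
    [[0.3,1.5,0],[0,0,0],0.1],
    [[0,0,0],[0,0,0],0.1],
    [[0,0,0],[0,0,0],0.1]
  ]
}}

```text
t: 4.4
eef_pos: [619.2, 21.1, 86.0]
tcp_rot: [3.141, 0.001, -0.296]
ft_force: [0.4, 0.0, 0.5]
opening: 0.213
grip_force: 30.0
```

```bash
python3 - <<'E'
from h import *
s=state(); ci=camera_info("wrist"); im=read_camera("wrist"); cv2.imwrite("pics/w3.png",im)
cv2.imwrite("pics/w3.png",im)
import pickle; pickle.dump(ci,open("pics/w3.pkl","wb"))
print(s["eef_pos"],s["tcp_rot"],s["opening"],s["t"],s["grip_force"])
E
```

```text
[619.2  21.1  86. ] [ 3.1  0.  -0.3] 0.213189163328219 4.4 29.994845901383087
```

{"fn": "move_arm", "kwargs": {
  "commands": [
    [[0.2,0,-2],[0,0,0],0.1],
    [[0,0,-2],[0,0,0],0.1],
    [[0,0,-2],[0,0,0],0.1],
    [[0,0,-0.8],[0,0,0],0.1],
    [[0,0,-0.3],[0,0,0],0.1],
    [[0,0,0],[0,0,0],0.1],
    [[0,0,0],[0,0,0],0.1]
  ]
}}

```text
t: 5.15
eef_pos: [621.9, 21.4, 16.5]
tcp_rot: [-3.141, -0.001, -0.296]
ft_force: [-0.3, 0.3, 0.7]
opening: 0.211
grip_force: 30.0
```

{"fn": "move_arm", "kwargs": {
  "commands": [
    [[0,0,-0.2],[0,0,0],0.1],
    [[0,0,0],[0,0,0],0.1],
    [[0,0,0],[0,0,0],0.1]
  ]
}}

```text
t: 5.45
eef_pos: [621.6, 21.8, 13.9]
tcp_rot: [-3.142, -0.0, -0.296]
ft_force: [0.3, 0.5, -0.7]
opening: 0.212
grip_force: 30.0
```

{"fn": "move_arm", "kwargs": {
  "commands": [
    [[0,0,-0.1],[0,0,0],0.1],
    [[0,0,0],[0,0,0],0.1],
    [[0,0,0],[0,0,0],0.25],
    [[0,0,0],[0,0,0],0.3],
    [[0,0,0],[0,0,0],0.45],
    [[0,0,0],[0,0,0],0.45],
    [[0,0,0.5],[0,0,0],0.45],
    [[0,0,3],[0,0,0],0.45],
    [[0,0,4],[0,0,0],0.45],
    [[0,0,4],[0,0,0],0.45]
  ]
}}

```text
t: 6.45
eef_pos: [621.2, 21.7, 129.1]
tcp_rot: [3.141, 0.001, -0.296]
ft_force: [-0.6, 0.2, 0.4]
opening: 0.45
grip_force: 0.0
```

{"fn": "move_arm", "kwargs": {
  "commands": [
    [[-2,-3.5,0],[0,0,0],0.6],
    [[-2,-3.5,0],[0,0,0],0.6],
    [[-2,-3.5,0],[0,0,0],0.6],
    [[-2,-3.5,0],[0,0,0],0.6],
    [[-2,-3.5,0],[0,0,0],0.6],
    [[-2,-3.5,0],[0,0,0],0.6],
    [[-2,-3.5,0],[0,0,0],0.6],
    [[-2,-3.5,0],[0,0,0],0.6],
    [[0,0,0],[0,0,0],0.6],
    [[0,0,0],[0,0,0],0.6]
  ]
}}

```text
t: 7.45
eef_pos: [461.2, -258.9, 128.0]
tcp_rot: [3.141, -0.0, -0.298]
ft_force: [-0.3, -0.1, -0.2]
opening: 0.601
grip_force: 0.0
```

```bash
python3 - <<'E'
from h import *
s=state(); ci=camera_info("wrist"); im=read_camera("wrist"); cv2.imwrite("pics/w4.png",im)
import pickle; pickle.dump(ci,open("pics/w4.pkl","wb"))
print(s["eef_pos"],s["tcp_rot"],s["opening"],s["t"],s["grip_force"])
for P in [(621,21,77),(452,-277,60),(521,-387,79)]: print(P,proj(P,ci))
E
```

```text
[ 461.2 -258.9  128. ] [ 3.1 -0.  -0.3] 0.6005600881429876 7.45 0.0
(621, 21, 77) [-89.1 129.8]
(452, -277, 60) [340.  212.3]
(521, -387, 79) [460.4  95.4]
```

View pics/w4.png

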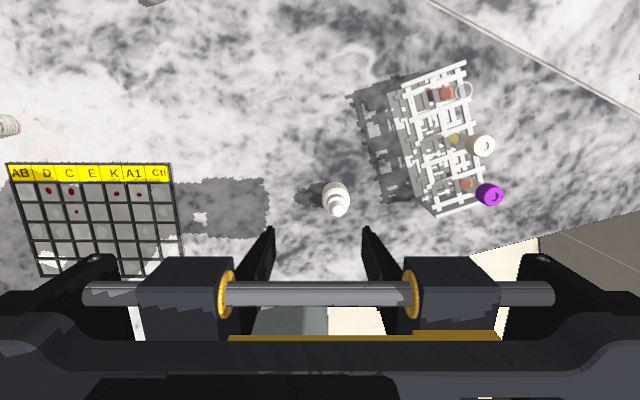

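The white nozzle is at (338,212), predicted (340,212), so the broad bottle is at (452,-276). The rack's open tube rim is at (465,90) with caps at (481,144) and (488,193). Grasping the broad bottle.

{"fn": "move_arm", "kwargs": {
  "commands": [
    [[-0.9,-1.7,-1],[0,0,0],0.6],
    [[0,0,-3],[0,0,0],0.6],
    [[0,0,-3],[0,0,0],0.6],
    [[0,0,-3],[0,0,0],0.6],
    [[0,0,-1.5],[0,0,0],0.6],
    [[0,0,0],[0,0,0],0.6],
    [[0,0,0],[0,0,0],0.2],
    [[0,0,0],[0,0,0],0.2],
    [[0,0,0],[0,0,0],0.2],
    [[0,0,0],[0,0,0],0.2]
  ]
}}

```text
t: 8.5
eef_pos: [452.8, -275.4, 13.4]
tcp_rot: [3.141, -0.001, -0.296]
ft_force: [-0.4, 0.4, -0.6]
opening: 0.321
grip_force: 0.0
```

{"fn": "move_arm", "kwargs": {
  "commands": [
    [[0,0,0],[0,0,0],0.2],
    [[0,0,0.5],[0,0,0],0.2],
    [[0,0,2],[0,0,0],0.2],
    [[0,0,3],[0,0,0],0.2],
    [[0,0,3],[0,0,0],0.2],
    [[0,0,0],[0,0,0],0.2]
  ]
}}

```text
t: 9.1
eef_pos: [453.7, -276.3, 101.2]
tcp_rot: [3.139, -0.005, -0.296]
ft_force: [-0.3, -0.6, 0.5]
opening: 0.282
grip_force: 30.0
```

```bash
python3 - <<'E'
from h import *
import pickle; ci=pickle.load(open("pics/w4.pkl","rb"))
print("open",at((465,90),79,ci),"caps",at((481,144),92,ci),at((488,193),92,ci))
print("L",at((6,164),10,ci),"R",at((171,164),10,ci))
E
```

```text
open [ 523.7 -390.8] caps [ 484.6 -390.1] [ 445.8 -390.3]
L [586.6  41.6] R [ 535.9 -122.8]
```

The broad bottle is held (27 mm). Carrying it to (578,-121).

{"fn": "move_arm", "kwargs": {
  "commands": [
    [[1.5,1.9,0],[0,0,0],0.2],
    [[2.2,2.7,0],[0,0,0],0.2],
    [[2.2,2.7,0],[0,0,0],0.2],
    [[2.2,2.7,0],[0,0,0],0.2],
    [[2.2,2.7,0],[0,0,0],0.2],
    [[1.5,1.9,0],[0,0,0],0.2],
    [[0.7,0.9,0],[0,0,0],0.2],
    [[0,0,0],[0,0,0],0.2],
    [[0,0,0],[0,0,0],0.2]
  ]
}}

```text
t: 10.0
eef_pos: [576.9, -120.8, 97.3]
tcp_rot: [3.141, 0.001, -0.296]
ft_force: [-0.5, -0.2, -0.0]
opening: 0.28
grip_force: 30.0
```

{"fn": "move_arm", "kwargs": {
  "commands": [
    [[0,0,-2],[0,0,0],0.2],
    [[0,0,-2.5],[0,0,0],0.2],
    [[0,0,-2.5],[0,0,0],0.2],
    [[0,0,-0.9],[0,0,0],0.2],
    [[0,0,0],[0,0,0],0.2],
    [[0,0,0],[0,0,0],0.2],
    [[0,0,0],[0,0,0],0.2]
  ]
}}

```text
t: 10.7
eef_pos: [578.0, -120.7, 19.8]
tcp_rot: [3.141, -0.002, -0.296]
ft_force: [-0.3, -0.9, 0.0]
opening: 0.282
grip_force: 30.0
```

{"fn": "move_arm", "kwargs": {
  "commands": [
    [[0,0,-0.4],[0,0,0],0.2],
    [[0,0,-0.2],[0,0,0],0.2],
    [[0,0,0],[0,0,0],0.2],
    [[0,0,0],[0,0,0],0.2]
  ]
}}

```text
t: 11.1
eef_pos: [577.8, -120.4, 13.3]
tcp_rot: [3.141, -0.001, -0.296]
ft_force: [-2.4, -0.4, 5.3]
opening: 0.279
grip_force: 30.0
```

{"fn": "move_arm", "kwargs": {
  "commands": [
    [[0,0,0],[0,0,0],0.32],
    [[0,0,0],[0,0,0],0.4],
    [[0,0,0],[0,0,0],0.5],
    [[0,0,0],[0,0,0],0.5],
    [[0,0,0.5],[0,0,0],0.5],
    [[0,0,3],[0,0,0],0.5],
    [[0,0,4],[0,0,0],0.5],
    [[0,0,4],[0,0,0],0.5]
  ]
}}

```text
t: 11.9
eef_pos: [577.2, -120.2, 129.0]
tcp_rot: [3.142, 0.001, -0.296]
ft_force: [1.1, 0.1, 0.5]
opening: 0.502
grip_force: 0.0
```

{"fn": "move_arm", "kwargs": {
  "commands": [
    [[-1.7,3.6,0],[0,0,0],0.6],
    [[-1.7,3.6,0],[0,0,0],0.6],
    [[-1.7,3.6,0],[0,0,0],0.6],
    [[-1.7,3.6,0],[0,0,0],0.6],
    [[-1.7,3.6,0],[0,0,0],0.6],
    [[-1.7,3.6,0],[0,0,0],0.6],
    [[-1.7,3.6,0],[0,0,0],0.6],
    [[-1.7,3.6,0],[0,0,0],0.6],
    [[-1.7,3.6,0],[0,0,0],0.6],
    [[0,0,0],[0,0,0],0.6]
  ]
}}

```text
t: 12.9
eef_pos: [422.6, 206.6, 128.1]
tcp_rot: [-3.141, 0.0, -0.292]
ft_force: [-0.6, -0.4, -0.8]
opening: 0.597
grip_force: 0.0
```

```bash
python3 - <<'E'
from h import *
s=state(); ci=camera_info("wrist"); im=read_camera("wrist"); cv2.imwrite("pics/w5.png",im)
import pickle; pickle.dump(ci,open("pics/w5.pkl","wb"))
print(s["eef_pos"],s["tcp_rot"],s["opening"],s["t"],s["joints"])
for P in [(425,221,56),(546,213,36),(621,21,77),(578,-121,60)]: print(P,proj(P,ci))
E
```

```text
[422.6 206.6 128.1] [-3.1  0.  -0.3] 0.5973488233469537 12.9 [0.3 0.4 2.  0.  0.7 2.2]
(425, 221, 56) [302. 209.]
(546, 213, 36) [269.2  71.4]
(621, 21, 77) [ 521.2 -170.4]
(578, -121, 60) [ 728.8 -142.7]
```

View pics/w5.png

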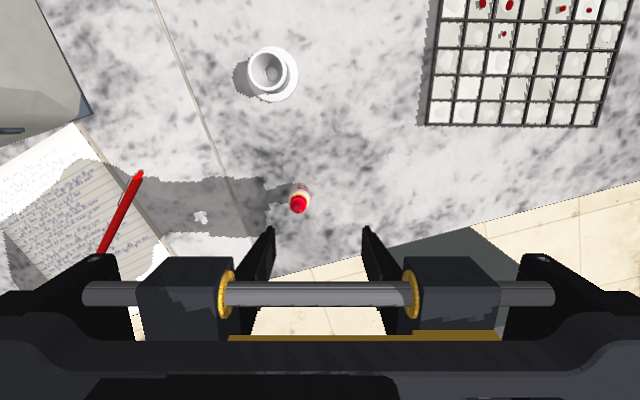

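The red tip is at (298,206), predicted (302,209), so the small bottle is at about (428,223). The stand mouth is at (270,70), as predicted, so (546,213). Grasping.

{"fn": "move_arm", "kwargs": {
  "commands": [
    [[0.5,1.6,-1],[0,0,0],0.6],
    [[0,0,-3],[0,0,0],0.6],
    [[0,0,-3],[0,0,0],0.6],
    [[0,0,-3],[0,0,0],0.6],
    [[0,0,-1.7],[0,0,0],0.6],
    [[0,0,0],[0,0,0],0.6],
    [[0,0,0],[0,0,0],0.15],
    [[0,0,0],[0,0,0],0.15],
    [[0,0,0],[0,0,0],0.15],
    [[0,0,0],[0,0,0],0.15]
  ]
}}

```text
t: 13.95
eef_pos: [429.9, 219.8, 11.4]
tcp_rot: [-3.141, -0.001, -0.296]
ft_force: [-1.3, 1.0, 0.6]
opening: 0.321
grip_force: 0.1
```

{"fn": "move_arm", "kwargs": {
  "commands": [
    [[0,0,0],[0,0,0],0.15],
    [[0,0,0],[0,0,0],0.15],
    [[0,0,0.5],[0,0,0],0.15],
    [[0,0,2],[0,0,0],0.15],
    [[0,0,3.5],[0,0,0],0.15],
    [[0,0,3.5],[0,0,0],0.15],
    [[0,0,3],[0,0,0],0.15],
    [[0,0,0],[0,0,0],0.15]
  ]
}}

```text
t: 14.75
eef_pos: [430.8, 220.2, 139.2]
tcp_rot: [-3.138, -0.005, -0.296]
ft_force: [0.3, 0.7, -0.2]
opening: 0.229
grip_force: 30.0
```

{"fn": "move_arm", "kwargs": {
  "commands": [
    [[1.5,-2.4,0],[0,0,0],0.15],
    [[2.3,-3.7,0],[0,0,0],0.15],
    [[2.3,-3.7,0],[0,0,0],0.15],
    [[2.3,-3.7,0],[0,0,0],0.15],
    [[2.3,-3.7,0],[0,0,0],0.15],
    [[2.3,-3.7,0],[0,0,0],0.15],
    [[2.3,-3.7,0],[0,0,0],0.15],
    [[1.6,-2.5,0],[0,0,0],0.15],
    [[0,0,0],[0,0,0],0.15],
    [[0,0,0],[0,0,0],0.15]
  ]
}}

```text
t: 15.75
eef_pos: [597.8, -51.4, 134.6]
tcp_rot: [3.141, 0.002, -0.297]
ft_force: [-1.1, 0.1, -0.5]
opening: 0.226
grip_force: 30.0
```

{"fn": "move_arm", "kwargs": {
  "commands": [
    [[0.1,0,-2.5],[0,0,0],0.15],
    [[0,0,-3.5],[0,0,0],0.15],
    [[0,0,-3],[0,0,0],0.15],
    [[0,0,-2],[0,0,0],0.15],
    [[0,0,-1],[0,0,0],0.15],
    [[0,0,0],[0,0,0],0.15],
    [[0,0,-0.2],[0,0,0],0.15],
    [[0,0,0],[0,0,0],0.15],
    [[0,0,0],[0,0,0],0.15]
  ]
}}

```text
t: 16.65
eef_pos: [599.9, -51.3, 14.6]
tcp_rot: [-3.142, -0.001, -0.296]
ft_force: [-0.4, -1.1, -0.2]
opening: 0.224
grip_force: 30.0
```

{"fn": "move_arm", "kwargs": {
  "commands": [
    [[0,0,-0.3],[0,0,0],0.15],
    [[0,0,0],[0,0,0],0.15],
    [[0,0,0],[0,0,0],0.15],
    [[0,0,0],[0,0,0],0.28],
    [[0,0,0],[0,0,0],0.36],
    [[0,0,0],[0,0,0],0.45],
    [[0,0,0],[0,0,0],0.45],
    [[0,0,0.5],[0,0,0],0.45],
    [[0,0,3],[0,0,0],0.45],
    [[0,0,5],[0,0,0],0.45]
  ]
}}

```text
t: 17.65
eef_pos: [598.1, -51.1, 94.4]
tcp_rot: [3.141, 0.006, -0.296]
ft_force: [0.2, -0.3, 0.4]
opening: 0.452
grip_force: 0.0
```

{"fn": "move_arm", "kwargs": {
  "commands": [
    [[0,0,4],[0,0,0],0.45],
    [[-0.6,3.7,0],[0,0,0],0.6],
    [[-0.6,3.7,0],[0,0,0],0.6],
    [[-0.6,3.7,0],[0,0,0],0.6],
    [[-0.6,3.7,0],[0,0,0],0.6],
    [[-0.6,3.7,0],[0,0,0],0.6],
    [[-0.6,3.7,0],[0,0,0],0.6],
    [[-0.6,3.7,0],[0,0,0],0.6],
    [[-1,0.3,0],[0,0,0],0.6],
    [[0,0,0],[0,0,0],0.6]
  ]
}}

```text
t: 18.65
eef_pos: [546.3, 211.5, 135.8]
tcp_rot: [3.141, 0.001, -0.294]
ft_force: [0.2, -0.5, 0.7]
opening: 0.601
grip_force: 0.0
```

```bash
python3 - <<'E'
from h import *
s=state(); ci=camera_info("wrist"); im=read_camera("wrist"); t=read_camera("top")
print(s["eef_pos"],s["tcp_rot"],s["opening"],s["t"],s["joints"])
ct=camera_info("top")
for P in [(546,213,36),(621,21,77),(578,-121,60),(599,-51,56)]: print(P,proj(P,ci),proj(P,ct))
import pickle; pickle.dump(ci,open("pics/w6.pkl","wb"))
a=im[20:300,160:480]; b=cv2.resize(t[170:270,200:345],None,fx=4.5,fy=4.5,interpolation=cv2.INTER_CUBIC)
cv2.imwrite("pics/t6.png",b); cv2.imwrite("pics/w6.png",im)
E
```

```text
[546.3 211.5 135.8] [ 3.1  0.  -0.3] 0.6006941526030548 18.65 [ 0.3  0.5  1.7 -0.   0.9  2.1]
(546, 213, 36) [316.4 198.7] [222.4 213.3]
(621, 21, 77) [535.7  50.2] [284.  188.4]
(578, -121, 60) [704.4  55.3] [330.9 204.1]
(599, -51, 56) [608.9  56.1] [308. 197.]
```

View pics/w6.png

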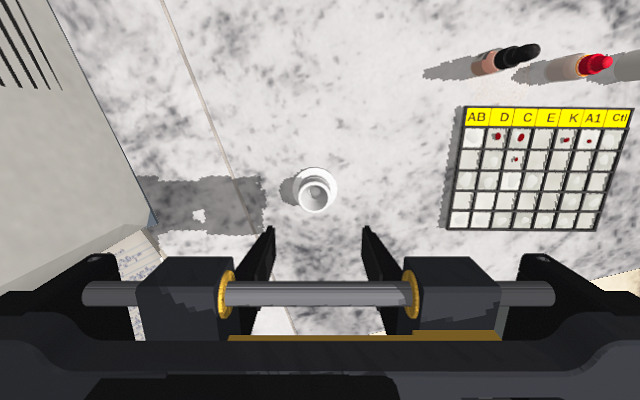

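The tall and small bottles stand at (535,50) and (608,62), as predicted. The stand mouth is centred at about (314,196), so the stand is at (548,214). Grasping the stand.

{"fn": "move_arm", "kwargs": {
  "commands": [
    [[0.2,0.2,-2.6],[0,0,0],0.6],
    [[0,0,-3],[0,0,0],0.6],
    [[0,0,-3],[0,0,0],0.6],
    [[0,0,-2.5],[0,0,0],0.6],
    [[0,0,-1],[0,0,0],0.6],
    [[0,0,0],[0,0,0],0.6],
    [[0,0,0],[0,0,0],0.6]
  ]
}}

```text
t: 19.45
eef_pos: [550.3, 212.3, 15.5]
tcp_rot: [-3.141, -0.001, -0.297]
ft_force: [-0.1, 0.1, 0.6]
opening: 0.603
grip_force: 0.0
```

{"fn": "move_arm", "kwargs": {
  "commands": [
    [[-0.2,0.1,-0.5],[0,0,0],0.6],
    [[0,0,0],[0,0,0],0.6],
    [[0,0,0],[0,0,0],0.3],
    [[0,0,0],[0,0,0],0.3],
    [[0,0,0],[0,0,0],0.3],
    [[0,0,0],[0,0,0],0.3],
    [[0,0,0],[0,0,0],0.3]
  ]
}}

```text
t: 20.15
eef_pos: [547.7, 213.8, 9.9]
tcp_rot: [-3.141, -0.0, -0.296]
ft_force: [0.3, 0.9, 3.0]
opening: 0.355
grip_force: 30.0
```

{"fn": "move_arm", "kwargs": {
  "commands": [
    [[0,0,0.5],[0,0,0],0.3],
    [[0,0,2],[0,0,0],0.3],
    [[0,0,3],[0,0,0],0.3],
    [[0,0,1.5],[0,0,0],0.3],
    [[0,0,0],[0,0,0],0.3]
  ]
}}

```text
t: 20.65
eef_pos: [548.4, 213.9, 81.7]
tcp_rot: [-3.14, -0.003, -0.296]
ft_force: [0.2, 0.4, -0.9]
opening: 0.357
grip_force: 30.0
```

{"fn": "move_arm", "kwargs": {
  "commands": [
    [[-0.6,-2.5,0],[0,0,0],0.3],
    [[-1,-3.9,0],[0,0,0],0.3],
    [[-1,-3.9,0],[0,0,0],0.3],
    [[-1,-3.9,0],[0,0,0],0.3],
    [[-1,-3.9,0],[0,0,0],0.3],
    [[-1,-3.9,0],[0,0,0],0.3],
    [[-1,-3.9,0],[0,0,0],0.3],
    [[-1,-3.9,0],[0,0,0],0.3],
    [[-1,-3.9,0],[0,0,0],0.3],
    [[-0.6,-2.5,0],[0,0,0],0.3]
  ]
}}

```text
t: 21.65
eef_pos: [454.4, -150.3, 78.8]
tcp_rot: [3.142, 0.001, -0.297]
ft_force: [0.3, -0.1, -1.1]
opening: 0.358
grip_force: 30.0
```

{"fn": "move_arm", "kwargs": {
  "commands": [
    [[0,0,0],[0,0,0],0.3],
    [[0,0,0],[0,0,0],0.3],
    [[0,0,0],[0,0,0],0.3]
  ]
}}

```text
t: 21.95
eef_pos: [455.4, -147.5, 79.2]
tcp_rot: [-3.141, 0.001, -0.296]
ft_force: [-0.3, 0.4, -0.8]
opening: 0.357
grip_force: 30.0
```

{"fn": "move_arm", "kwargs": {
  "commands": [
    [[0,0,-2],[0,0,0],0.3],
    [[0,0,-2.5],[0,0,0],0.3],
    [[0,0,-1.5],[0,0,0],0.3],
    [[0,0,-0.6],[0,0,0],0.3],
    [[0,0,0],[0,0,0],0.3],
    [[0,0,0],[0,0,0],0.3],
    [[0,0,0],[0,0,0],0.3]
  ]
}}

```text
t: 22.65
eef_pos: [455.9, -148.3, 14.4]
tcp_rot: [3.141, -0.001, -0.296]
ft_force: [-0.7, -0.6, -1.1]
opening: 0.358
grip_force: 30.0
```

{"fn": "move_arm", "kwargs": {
  "commands": [
    [[0,0,-0.3],[0,0,0],0.3],
    [[0,0,0],[0,0,0],0.3],
    [[0,0,-0.1],[0,0,0],0.3],
    [[0,0,0],[0,0,0],0.3],
    [[0,0,0],[0,0,0],0.3]
  ]
}}

```text
t: 23.15
eef_pos: [455.6, -148.4, 9.8]
tcp_rot: [3.141, -0.0, -0.296]
ft_force: [-1.3, -1.1, 3.2]
opening: 0.361
grip_force: 30.0
```

{"fn": "move_arm", "kwargs": {
  "commands": [
    [[0,0,0],[0,0,0],0.4],
    [[0,0,0],[0,0,0],0.5],
    [[0,0,0],[0,0,0],0.6],
    [[0,0,0],[0,0,0],0.6],
    [[0,0,0.5],[0,0,0],0.6],
    [[0,0,3],[0,0,0],0.6],
    [[0,0,4],[0,0,0],0.6],
    [[0,0,4],[0,0,0],0.6],
    [[0,0,0],[0,0,0],0.6],
    [[0,0,0],[0,0,0],0.6]
  ]
}}

```text
t: 24.15
eef_pos: [455.7, -148.3, 125.5]
tcp_rot: [3.141, -0.002, -0.296]
ft_force: [-0.3, 1.0, -0.7]
opening: 0.597
grip_force: 0.0
```

```bash
python3 - <<'E'
from h import *
import pickle
s=state(); ci=camera_info("wrist"); im=read_camera("wrist"); cv2.imwrite("pics/w7.png",im); pickle.dump((s,ci),open("pics/w7.pkl","wb"))
print(s["eef_pos"],s["tcp_rot"],s["t"])
E
```

```text
[ 455.7 -148.3  125.5] [ 3.1 -0.  -0.3] 24.15
```

{"fn": "move_arm", "kwargs": {
  "commands": [
    [[0.7,-2.4,0],[0,0,2],0.6],
    [[0.7,-2.4,0.5],[0,0,2],0.6],
    [[0.7,-2.4,0.5],[0,0,2],0.6],
    [[0.7,-2.4,0.5],[0,0,2],0.6],
    [[0.7,-2.4,0.5],[0,0,2],0.6],
    [[0.7,-2.4,0.5],[0,0,2],0.6],
    [[0.7,-2.4,0.5],[0,0,2],0.5],
    [[0.7,-2.4,0.5],[0,0,2],0.5],
    [[0.7,-2.4,0.5],[0,0,1],0.4],
    [[0.4,-2.4,0],[0,0,0],0.4]
  ]
}}

```text
t: 25.2
eef_pos: [522.6, -389.1, 163.2]
tcp_rot: [-3.14, 0.002, 0.001]
ft_force: [-0.1, 0.0, -0.8]
opening: 0.418
grip_force: 0.0
```

{"fn": "move_arm", "kwargs": {
  "commands": [
    [[0,0,0],[0,0,0],0.4],
    [[0,0,0],[0,0,0],0.4]
  ]
}}

```text
t: 25.4
eef_pos: [521.9, -387.9, 162.7]
tcp_rot: [-3.139, 0.002, -0.0]
ft_force: [0.8, -0.6, -0.6]
opening: 0.401
grip_force: 0.0
```

```bash
python3 - <<'E'
from h import *
import pickle
s=state(); ci=camera_info("wrist"); im=read_camera("wrist"); cv2.imwrite("pics/w8.png",im); pickle.dump((s,ci),open("pics/w8.pkl","wb"))
print(s["eef_pos"],s["tcp_rot"],s["opening"],s["t"])
for P in [(523,-391,79),(484,-391,92),(445,-391,92)]: print(proj(P,ci))
s7,c7=pickle.load(open("pics/w7.pkl","rb")); print(proj((455.5,-148.5,36),c7))
a=cv2.resize(cv2.imread("pics/w7.png")[150:250,265:365],None,fx=4,fy=4,interpolation=cv2.INTER_CUBIC)
b=cv2.resize(im[110:310,230:430],None,fx=2,fy=2,interpolation=cv2.INTER_CUBIC)
cv2.imwrite("pics/m8.png",np.hstack([a,b]))
E
```

```text
[ 521.9 -387.9  162.7] [-3.1  0.  -0. ] 0.4014000313507018 25.4
[321.  201.6]
[321.  245.1]
[320.9 280.9]
[318.  201.5]
```

View pics/m8.png

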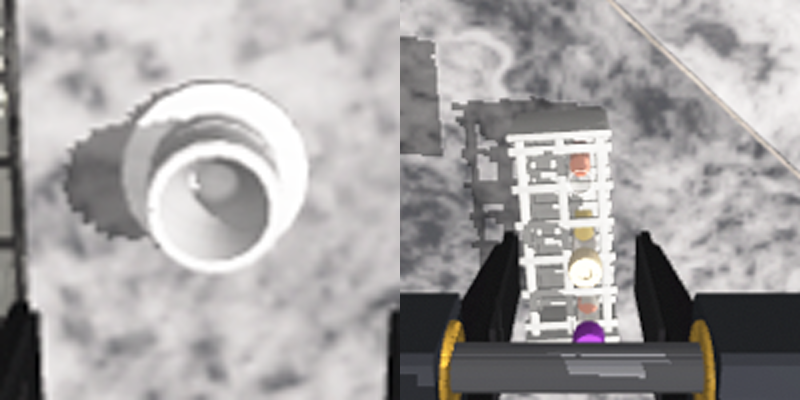

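Left: the stand rim is centred at (317.6,201.4), predicted (318,201.5), so the stand is at (455.5,-148.5), on target. Right: the open tube rim is at (319.8,201.3), so about (523.4,-390), and the rack is turned about 3°. Descending on the tube.

{"fn": "move_arm", "kwargs": {
  "commands": [
    [[0.2,-0.2,-2],[0,0,3],0.4],
    [[0,0,-3],[0,0,0],0.4],
    [[0,0,-2.5],[0,0,0],0.4],
    [[0,0,-1.5],[0,0,0],0.4],
    [[0,0,-1],[0,0,0],0.4],
    [[0,0,0],[0,0,0],0.4],
    [[0,0,0],[0,0,0],0.4],
    [[0,0,0],[0,0,0],0.4]
  ]
}}

```text
t: 26.25
eef_pos: [525.0, -390.6, 65.8]
tcp_rot: [3.14, -0.001, 0.053]
ft_force: [0.8, 0.1, 0.0]
opening: 0.396
grip_force: 0.0
```

```bash
python3 - <<'E'
from h import *
import pickle
s=state(); ci=camera_info("wrist"); im=read_camera("wrist"); cv2.imwrite("pics/w9.png",im); pickle.dump((s,ci),open("pics/w9.pkl","wb"))
s2=state(); print(s["eef_pos"],s2["eef_pos"],s["tcp_rot"],s["opening"],s["t"])
for P in [s["eef_pos"],(523.4,-390,79)]: print(proj(P,ci))
b=cv2.resize(im[200:340,220:420],None,fx=4,fy=4,interpolation=cv2.INTER_CUBIC); cv2.imwrite("pics/m9.png",b)
E
```

```text
[ 525.  -390.6   65.8] [ 524.9 -390.6   65.7] [ 3.1 -0.   0.1] 0.3963949873672661 26.25
[317.3 242.3]
[316.1 253.9]
```

View pics/m9.png

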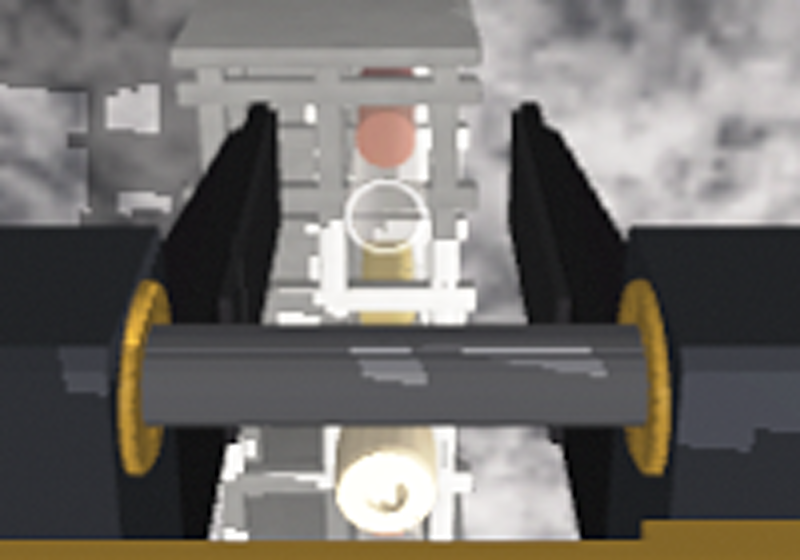

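The tube rim is at (386,217) in the crop, i.e. (316.1,253.9), exactly as predicted for (523.4,-390). Shifting -1.5 mm in x, lowering and gripping.

{"fn": "move_arm", "kwargs": {
  "commands": [
    [[-0.15,0,-0.4],[0,0,0],0.4],
    [[0,0,-0.4],[0,0,0],0.4],
    [[0,0,0],[0,0,0],0.3],
    [[0,0,0],[0,0,0],0.05],
    [[0,0,0],[0,0,0],0.05],
    [[0,0,0],[0,0,0],0.05],
    [[0,0,0],[0,0,0],0.05],
    [[0,0,0],[0,0,0],0.05]
  ]
}}

```text
t: 27.1
eef_pos: [523.1, -390.3, 56.7]
tcp_rot: [3.141, -0.0, 0.053]
ft_force: [-0.0, -0.3, 0.2]
opening: 0.127
grip_force: 30.0
```

{"fn": "move_arm", "kwargs": {
  "commands": [
    [[0,0,0.5],[0,0,0],0.05],
    [[0,0,1],[0,0,0],0.05],
    [[0,0,1.5],[0,0,0],0.05],
    [[0,0,1.5],[0,0,0],0.05],
    [[0,0,1.5],[0,0,0],0.05],
    [[0,0,1.5],[0,0,0],0.05],
    [[0,0,1.5],[0,0,0],0.05],
    [[0,0,0],[0,0,0],0.05],
    [[0,0,0],[0,0,0],0.05]
  ]
}}

```text
t: 28.0
eef_pos: [523.0, -390.2, 146.8]
tcp_rot: [3.141, -0.0, 0.053]
ft_force: [-0.2, 0.0, -0.4]
opening: 0.127
grip_force: 30.0
```

{"fn": "move_arm", "kwargs": {
  "commands": [
    [[-0.4,1.5,0],[0,0,0],0.05],
    [[-0.8,2.9,0],[0,0,0],0.05],
    [[-0.8,2.9,0],[0,0,0],0.05],
    [[-0.8,2.9,0],[0,0,0],0.05],
    [[-0.8,2.9,0],[0,0,0],0.05],
    [[-0.8,2.9,0],[0,0,0],0.05],
    [[-0.8,2.9,0],[0,0,0],0.05],
    [[-0.8,2.9,0],[0,0,0],0.05],
    [[-0.8,2.4,0],[0,0,0],0.05]
  ]
}}

```text
t: 28.9
eef_pos: [454.1, -146.8, 146.0]
tcp_rot: [-3.141, 0.001, 0.053]
ft_force: [0.4, 0.2, 0.5]
opening: 0.126
grip_force: 30.0
```

{"fn": "move_arm", "kwargs": {
  "commands": [
    [[0,0,0],[0,0,0],0.05],
    [[0,0,0],[0,0,0],0.05],
    [[0,0,0],[0,0,0],0.05]
  ]
}}

```text
t: 29.2
eef_pos: [455.4, -149.0, 146.4]
tcp_rot: [3.141, 0.0, 0.053]
ft_force: [0.1, -0.2, -0.5]
opening: 0.124
grip_force: 30.0
```

```bash
python3 - <<'E'
from h import *
import pickle
s=state(); ci=camera_info("wrist"); im=read_camera("wrist"); cv2.imwrite("pics/w10.png",im); pickle.dump((s,ci),open("pics/w10.pkl","wb"))
print(s["eef_pos"],s["tcp_rot"],s["opening"],s["t"])
for z in (36,6): print(proj((455.5,-148.5,z),ci))
print("foot",proj(s["eef_pos"]-[0,0,52.7],ci),"rim",proj(s["eef_pos"]+[0,0,22],ci))
b=cv2.resize(im[150:330,240:400],None,fx=3.3,fy=3.3,interpolation=cv2.INTER_CUBIC)
sc=cv2.resize(read_camera("scene")[160:310,220:400],None,fx=1.4,fy=1.4)
m=np.zeros((b.shape[0],b.shape[1]+sc.shape[1],3),np.uint8); m[:,:b.shape[1]]=b; m[:sc.shape[0],b.shape[1]:]=sc
cv2.imwrite("pics/m10.png",m); print(m.shape)
E
```

```text
[ 455.4 -149.   146.4] [3.1 0.  0.1] 0.12392784578746249 29.2
[317.  194.8]
[317.1 187.3]
foot [317.4 214.4] rim [317.2 258.9]
(594, 780, 3)
```

View pics/m10.png

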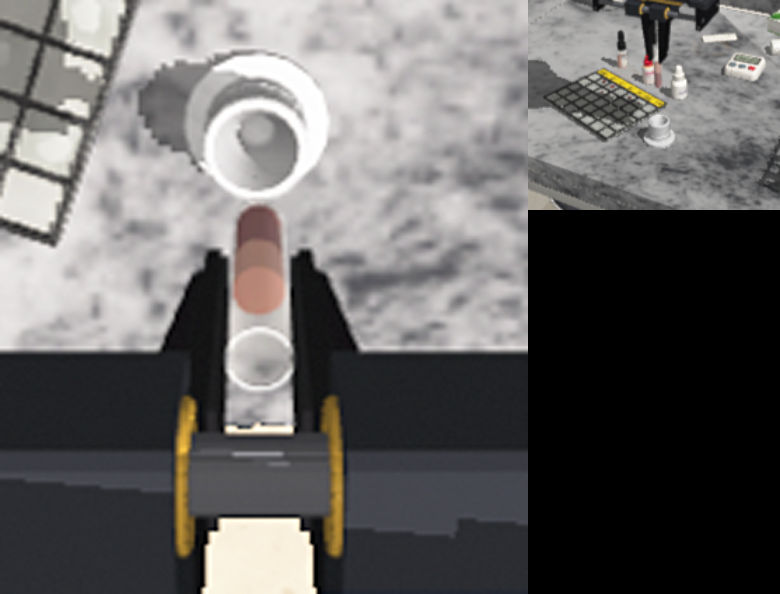

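The tube hangs upright between the pads, foot at (259,207) in the crop. The stand rim is at (256,147), on prediction, and all three bottles stand in a row. Lowering.

{"fn": "move_arm", "kwargs": {
  "commands": [
    [[0,0,-1],[0,0,0],0.05],
    [[0,0,-1.5],[0,0,0],0.05],
    [[0,0,-1.5],[0,0,0],0.05],
    [[0,0,-1],[0,0,0],0.05],
    [[0,0,0],[0,0,0],0.05],
    [[0,0,0],[0,0,0],0.05],
    [[0,0,0],[0,0,0],0.05]
  ]
}}

```text
t: 30.0
eef_pos: [455.3, -148.5, 97.1]
tcp_rot: [3.141, -0.001, 0.053]
ft_force: [-0.5, 0.7, -0.3]
opening: 0.128
grip_force: 30.0
```

{"fn": "move_arm", "kwargs": {
  "commands": [
    [[0,0,-0.4],[0,0,0],0.05],
    [[0,0,-0.4],[0,0,0],0.05],
    [[0,0,-0.4],[0,0,0],0.05],
    [[0,0,-0.4],[0,0,0],0.05],
    [[0,0,-0.3],[0,0,0],0.05],
    [[0,0,0],[0,0,0],0.05],
    [[0,0,0],[0,0,0],0.05]
  ]
}}

```text
t: 30.7
eef_pos: [455.0, -148.3, 77.6]
tcp_rot: [-3.142, 0.0, 0.053]
ft_force: [0.0, 0.3, -0.4]
opening: 0.126
grip_force: 30.0
```

{"fn": "move_arm", "kwargs": {
  "commands": [
    [[0,0,-0.2],[0,0,0],0.05],
    [[0,0,-0.2],[0,0,0],0.05],
    [[0,0,-0.2],[0,0,0],0.05],
    [[0,0,-0.2],[0,0,0],0.05],
    [[0,0,0],[0,0,0],0.05],
    [[0,0,0],[0,0,0],0.05]
  ]
}}

```text
t: 31.3
eef_pos: [455.0, -148.3, 69.6]
tcp_rot: [3.142, 0.0, 0.053]
ft_force: [-0.1, -0.5, 0.3]
opening: 0.124
grip_force: 30.0
```

{"fn": "move_arm", "kwargs": {
  "commands": [
    [[0,0,-0.2],[0,0,0],0.05],
    [[0,0,-0.2],[0,0,0],0.05],
    [[0,0,-0.2],[0,0,0],0.05],
    [[0,0,-0.2],[0,0,0],0.05],
    [[0,0,0],[0,0,0],0.05],
    [[0,0,0],[0,0,0],0.05]
  ]
}}

```text
t: 31.9
eef_pos: [455.0, -148.3, 61.6]
tcp_rot: [3.142, 0.0, 0.053]
ft_force: [-0.3, -2.3, -0.4]
opening: 0.132
grip_force: 30.0
```

{"fn": "move_arm", "kwargs": {
  "commands": [
    [[0,0,-0.15],[0,0,0],0.05],
    [[0,0,-0.1],[0,0,0],0.05],
    [[0,0,0],[0,0,0],0.05],
    [[0,0,0],[0,0,0],0.05]
  ]
}}

```text
t: 32.3
eef_pos: [455.0, -148.3, 59.1]
tcp_rot: [3.142, 0.0, 0.053]
ft_force: [0.4, 0.9, -0.3]
opening: 0.125
grip_force: 30.0
```

{"fn": "move_arm", "kwargs": {
  "commands": [
    [[0,0,0],[0,0,0],0.16],
    [[0,0,0],[0,0,0],0.22],
    [[0,0,0],[0,0,0],0.35],
    [[0,0,0],[0,0,0],0.45],
    [[0,0,0],[0,0,0],0.45],
    [[0,0,1],[0,0,0],0.45],
    [[0,0,3],[0,0,0],0.45],
    [[0,0,3],[0,0,0],0.45],
    [[0,0,3],[0,0,0],0.45],
    [[0,0,0],[0,0,0],0.45]
  ]
}}

```text
t: 33.3
eef_pos: [456.3, -148.8, 163.0]
tcp_rot: [3.138, -0.006, 0.053]
ft_force: [1.1, -0.1, -0.4]
opening: 0.452
grip_force: 0.0
```

```bash
python3 - <<'E'
from h import *
s=state(); ci=camera_info("wrist"); im=read_camera("wrist"); cs=camera_info("scene"); sc=read_camera("scene"); ct=camera_info("top"); tp=read_camera("top")
print(s["eef_pos"],s["t"],s["opening"])
print("seated rim",proj((455.3,-148.4,81),ci),"scene rim",proj((455.3,-148.4,81),cs),"if 8mm high",proj((455.3,-148.4,89),cs), "stand rim",proj((455.3,-148.4,36),cs))
for P in [(621,21,77),(599,-51,56),(578,-121,60)]: print(proj(P,ct),proj(P,cs))
b=cv2.resize(im[130:290,250:390],None,fx=3,fy=3,interpolation=cv2.INTER_CUBIC)
a=cv2.resize(sc[160:300,240:340],None,fx=4,fy=4,interpolation=cv2.INTER_CUBIC)[:560]
m=np.zeros((560,400+420,3),np.uint8)[:, :800]; m[:,:400]=a; m[:480,400:]=b[:,:400]
cv2.imwrite("pics/m11.png",m)
E
```

```text
[ 456.3 -148.8  163. ] 33.3 0.4522303473575403
seated rim [316.7 204.9] scene rim [313.1 228.2] if 8mm high [313. 225.] stand rim [313.7 245.4]
[284.  188.4] [286.4 181.4]
[308. 197.] [306.8 198.2]
[330.9 204.1] [327.9 207. ]
```

View pics/m11.png

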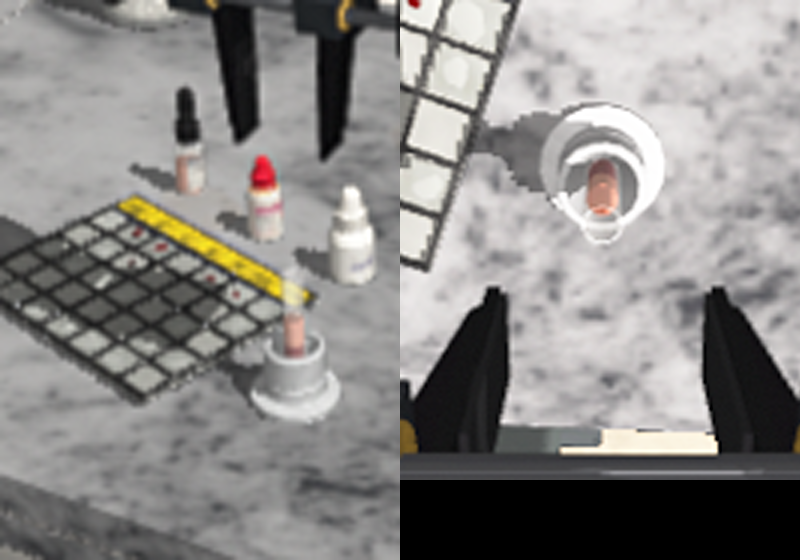

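The tube rim is at (313.1,227.4) in the scene view, against 228.2 for fully seated. All three bottle tips are within 2 px of prediction: (286,182), (305,199) and (327.5,207). Handing in.

```bash
python3 -c "
from cell import env
print(env.job_done())"
```

```text
the job is handed in; nothing more can be done
None
```

The job is handed in: the three bottles and the tube stand were set out first, then the open tube was brought over and seated. The last pictures show the bottles in their places and the tube fully down in the stand, at about 33 s of the 128 s allowed. The capped tubes and the timer were left alone.

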